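# Hold the tube piece at its weld gap over the post

## Robot

A 6-joint arm with a two-finger parallel gripper is mounted at the origin on the work surface. World frame = base frame: x ahead of the robot, y to its left, z up, the work surface at z = 0. Lengths are in m, angles in rad, forces in N, time in s.
With the tool pointing down it reaches from about 0.325 to 0.875 m from the base axis. Payload 4.4 kg.
Tool frame: the origin (TCP) lies at the very end of the fingers, on their centre line; the grasp point (between the pads) lies 19 mm behind it; z points along the fingers, y is the line along which they close (so a half turn about z gives the same grasp; the last joint's range is limited). The gripper opens to 85 mm and grips with 20 to 120 N. Pads are 22 mm wide; open, the fingers measure 114 mm over their backs; the gripper's body (76 mm by 85 mm) begins 54 mm behind the grasp point. The pads swing forward as they close: fully open they stand 13 mm farther back than shut.
Start: joints at [-1.371, 0.207, 1.542, -0, 1.393, -0.15], TCP at [0.197, -0.54, 0.231] pointing down, gripper open.
Joint ranges: [-2.73, 2.73], [-0.86, 2.22], [0.23, 2.46], [-1.11, 4.25], [0.08, 2.63], [-2.82, 2.82]. Speed limits (rad/s): [2.79, 2.79, 3.14, 3.14, 3.14, 3.14].

## Interface

Orientations are given as a rotation vector (axis times angle).
In Python, from bench import bot, grab_frame, camera_info gives the robot as it stands. The module is installed in compiled form; this text tells all that it offers.
- The arm moves only by the shell command python3 -m pendant 'ROWS' [FORCE]. ROWS is JSON, a list of rows, each an object with "xyz": the shift along the world's x, y, z in m, a list of three; "delta_rot": the turn, a rotation vector about the world's x, y, z in degrees, a list of three; "claw": the closure, from 0 (fully open) to 1 (shut). In form: [{"xyz": [dx, dy, dz], "delta_rot": [wx, wy, wz], "claw": claw}, ...]. A call has exactly 5 rows; each row shifts and turns the commanded pose from where the row before left it; what a row does not reach is not made up. A row lasts 1/12 s, in which the tool goes at most 41.7 mm and 7.16 degrees, less where a joint would pass 70% of its speed; a pose out of reach is approached as far as the arm can. A call is refused whole if a number of a shift passes 0.0417 or a number of a turn 7.16, either way. A call with a gripper value outside its range is refused whole. The fingers move at their own pace and stop on an object; FORCE is the grip in N (left out, the last holds). Time passes only in rows, so rows that do not move let the fingers close, or fill a call up. It gives the time, the measured TCP pose, the force, the opening and the grip force at its end, in the units of the state.
- bot.read_state(): the state, without advancing time (a new reading comes with each control period).
- grab_frame(name): name is "scene" or "top" or "wrist"; returns (picture, depth): 400x640x3 uint8, red, green, blue; 400x640 float32, m along the optical axis (not along the pixel's ray), 0 where there is no reading.
- camera_info(name): a dict with "fov_y" (degrees; the focal length in pixels is half the picture's height over the tangent of half this angle, whatever the lens; pixels are square), "cx", "cy" (the principal point, pixels), "pose" (4x4, takes a point from camera to world coordinates). Camera axes: x right, y down, z forward; pixel columns grow to the right and rows downward; lengths in m; the calibration is good to about 2 mm. A picture is of the moment at which its call begins: read the wrist's pose just before it. camera_info takes no time and is no camera call; for the wrist camera it gives the pose at the moment of the call.
- bot.job_done(): hands the job in; it is judged then, once.
The state is a dict: "t": time; "joint_positions": joint angles; "joint_velocities": joint speeds; "effort": joint torques, N m; "tcp_pos": TCP position; "tcp_rot": TCP orientation; "ft_force": force on the tool from outside, world axes, zero at the start; "torque": the same for the moment, N m; "finger_gap": opening from 0.0 (shut) to 1.0 (fully open); "grip_force": force on a finger pad.
Only numpy, scipy, OpenCV 4.12 (cv2) and the standard library are available. Lean on these libraries where they do the work, as an engineer would, in place of code of your own. Each camera call takes 0.05 s, during which the arm holds its last target. There are 200 camera calls.

## Task

Lift the loose lid off the round parts tin by its knob and set it down gently, knob up, flat on the free bench. Take the short piece of rectangular tube out of the tin, carry it over the long upright plate and bring it above the matching post, upright and lined up with the post's section, leaving an open gap of about 6 mm all round for tacking. Finish while still holding it there, still and not touching the post; leave the tin standing, and do not shift the long plate or the other things on the bench.

Things in the scene. Friction and masses are not known exactly. Their poses are not given: they have to be found in the camera images.
- tin: round open tin of bare metal, 160 mm across, 75 mm high, wall 3 mm, inner floor 5 mm above the bench; stands loose on the bench (0.7 kg), left or right of the long plate. Origin: centre of its underside, z up. On its side of the long plate the bench is free from the tin out to 0.72 m ahead of the robot's base, room for the lid
- lid: loose round lid of the tin, 0.2 to 0.33 kg. Bottom up: a locating disc 140 mm across and 4 mm thick (sits inside the tin's mouth with 7 mm play all round), a cover 168 mm across and 3 mm thick, and in its middle an upright round knob 26 mm across and 34 mm high. Origin: centre of the underside of the locating disc (71 mm above the bench when on the tin, 0 when it lies on the bench). z up through the knob.
- lid_knob (a point): centre of the top face of the lid's knob, 41 mm above the lid's origin
- tube: short piece of rectangular steel tube, 50 mm (its x) by 30 mm (its y) outside, wall 3 mm, 60 mm long (its z), 0.15 to 0.3 kg, standing on end loose in the tin under the lid, at any yaw. Origin: centre of its lower end, z up along the tube. Half a turn about z looks and counts the same
- post: fixed work piece on the other side of the long plate from the tin: steel base plate 130 mm (x) by 110 mm (y), 8 mm thick, from whose middle rises a 60 mm post of the same 50 (x) by 30 (y) mm rectangular tube. Origin: centre of the base plate's underside, z up. The held tube must line up with it x to x (either way round)
- post_top (a point): centre of the post's open upper end, 68 mm above the bench; the held tube's lower end is to hover about 6 mm above this
- barrier: long upright steel plate between tin and post, an upside-down T: foot 300 mm (x) by 80 mm (y), 8 mm thick; upright 300 mm long (x), 10 mm thick, its top 120 mm above the bench. Loose, 3.5 kg. Origin: centre of the foot's underside
- pliers: pliers lying beyond the work, about 190 mm long, 60 mm wide, 16 mm high; leave alone. Origin: on the bench under the pivot, x towards the jaws
- magnet: red welding magnet shaped like a blunt arrow, about 95 by 50 mm, 16 mm high; leave alone. Origin: centre of the underside of its rectangular part
- small_tee: small upside-down steel T, 100 mm (x) by 70 mm (y), 70 mm high; leave alone. Origin: centre of its underside

How it is judged:
By the outcome, as a careful person would: the job done as asked, in the order asked, and still so for the second after the job is handed in, while the arm keeps its last pose, push and grip.
It also fails if it takes over 72 s, if anything falls off the work surface, if the arm or the gripper's body presses on something with over 40 N, if the wrist force passes 120 N, or if a joint passes its speed limit or range.

## Working session

There is one attempt and no reset: what is moved stays moved. The work goes in short steps, Python scripts to look and compute and a shell command to move; the robot and the scene stay as the last step left them, time stands still between calls to the robot, and variables do not carry over. Pictures are saved under pics/ and viewed, at most 10 in all, crops included, and the job is handed in when it is done.

```bash
mkdir -p pics
cat > h.py <<'E'
import numpy as np, cv2
from bench import bot, grab_frame, camera_info
def K(n):
    c=camera_info(n); f=200/np.tan(np.radians(c['fov_y'])/2); return f,c['cx'],c['cy'],np.array(c['pose'])
def cloud(n,d,k=None):
    f,cx,cy,T=k or K(n)
    v,u=np.mgrid[:400,:640]
    P=np.stack([(u-cx)/f*d,(v-cy)/f*d,d],-1)
    return P@T[:3,:3].T+T[:3,3]
def ray(n,u,v,z,k=None):
    f,cx,cy,T=k or K(n)
    r=T[:3,:3]@np.array([(u-cx)/f,(v-cy)/f,1]); return T[:3,3]+r*(z-T[2,3])/r[2]
def proj(n,p,k=None):
    f,cx,cy,T=k or K(n)
    q=T[:3,:3].T@(np.array(p)-T[:3,3]); return q[0]/q[2]*f+cx,q[1]/q[2]*f+cy
def save(n,a): cv2.imwrite('pics/'+n,a[:,:,::-1])
E
python3 - <<'E'
from h import *
for n in('scene','top'):
    im,d=grab_frame(n); save(n+'0.png',im); np.save(n+'0.npy',d)
    print(n,K(n))
s=bot.read_state(); print(s)
E
```

```text
scene (np.float64(484.0685247682355), 319.7947077298968, 193.5824545119961, array([[-7.63473616e-01,  4.96797295e-01, -4.12674794e-01,
         1.08999514e+00],
       [ 6.45839019e-01,  5.87268288e-01, -4.87860553e-01,
         5.65369613e-01],
       [-1.69834237e-05, -6.38990145e-01, -7.69214921e-01,
         1.02377667e+00],
       [ 0.00000000e+00,  0.00000000e+00,  0.00000000e+00,
         1.00000000e+00]]))
top (np.float64(410.8505715250516), 320.900838262388, 203.96866454230803, array([[-0.02382788, -0.98521205,  0.16967455,  0.45898564],
       [-0.9991852 ,  0.02900011,  0.02807014, -0.01097203],
       [-0.03257562, -0.16886745, -0.98510031,  1.01536508],
       [ 0.        ,  0.        ,  0.        ,  1.        ]]))
{'t': 0.1, 'joint_positions': array([-1.37150099e+00,  2.07387405e-01,  1.54282559e+00, -2.72833209e-05,
        1.39353265e+00, -1.50469377e-01]), 'joint_velocities': array([-2.87396106e-04,  3.09126732e-05, -3.39422877e-03, -8.08364666e-05,
        2.57156536e-04, -3.07519523e-04]), 'effort': array([-1.69529626e-04, -3.84089613e+01, -2.92546231e+01, -1.34080178e-04,
        4.89679776e-03,  2.32991022e-05]), 'tcp_pos': array([ 0.1968965 , -0.5394909 ,  0.23020515]), 'tcp_rot': array([-3.09155379e+00, -5.46246002e-01,  1.24633129e-04]), 'ft_force': array([ 0.13695041,  0.5675409 , -0.27243993]), 'torque': array([-0.01282115,  0.00870577,  0.00273525]), 'grip_force': 0.0, 'finger_gap': 1.0025099929972376}
```

View pics/top0.png

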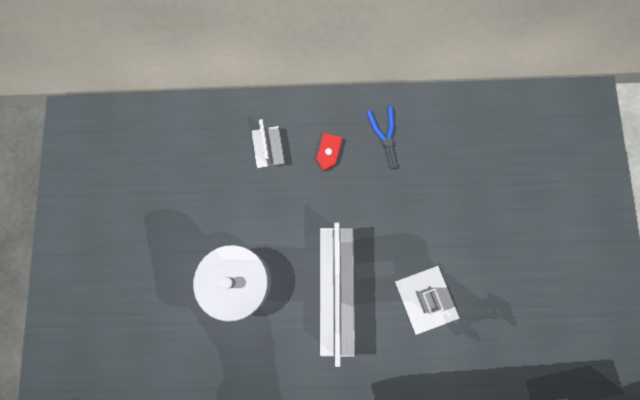

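View pics/scene0.png

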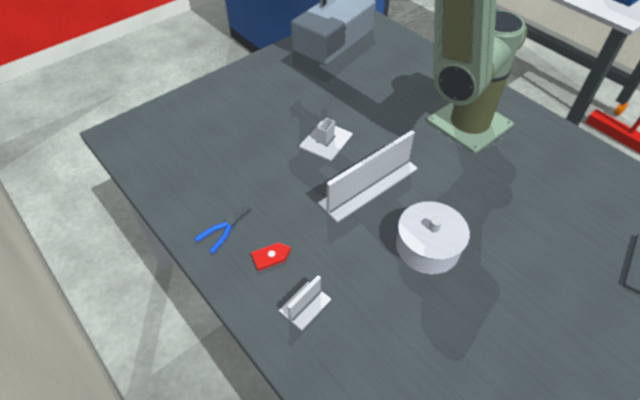

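The top view shows the lid at (231,283) with its knob at (228,283), the long plate along column 337, and the post at (430,300) on a plate with corners near (397,281), (440,267), (458,319) and (415,333). The tee, magnet and pliers lie beyond, in rows 105-170. Next I measure them.

Run:
```python
from h import *
im=cv2.imread('pics/top0.png'); d=np.load('top0.npy'); P=cloud('top',d); z=P[...,2]
u=np.arange(640)[None,:]+0*z; v=np.arange(400)[:,None]+0*z
def st(m,l):
    m=m.astype(np.uint8); n,L,s,c=cv2.connectedComponentsWithStats(m)
    if n<2: print(l,'none');return
    i=1+s[1:,4].argmax(); k=L==i; (x,y),(w,h),a=cv2.minAreaRect(P[k][:,:2].astype(np.float32))
    print(l,'n',k.sum(),'c',P[k].mean(0).round(4),'rect',round(x,4),round(y,4),round(w,4),round(h,4),round(a,1),'zmed',np.median(z[k]).round(4), 'min',P[k].min(0).round(3),'max',P[k].max(0).round(3))
ok=(d>0)
L=(u<300)&(v>220)&ok; B=(u>300)&(u<385)&(v>200)&ok; R=(u>385)&(u<480)&(v>250)&(v<345)&ok
st(L&(z>.065)&(z<.09),'lid'); st(L&(z>.1),'knob')
st(B&(z>.1),'barrier top'); st(B&(z>.004),'barrier all')
st(R&(z>.004),'postplate'); st(R&(z>.05),'posttop')
st((v<200)&(v>100)&(u>240)&(u<295)&(z>.004)&ok,'tee')
st((v<200)&(v>100)&(u>300)&(u<355)&(z>.006)&ok,'magnet')
# colour of post plate
g=im.min(2)>130
for l,m in(('plate col',g&R),('lid col',g&L)):
    c=max(cv2.findContours(m.astype(np.uint8),0,1)[0],key=cv2.contourArea); 
    zz=.008 if 'plate' in l else .078
    q=np.array([ray('top',*p[0],zz)[:2] for p in c],np.float32); print(l,cv2.minAreaRect(q),cv2.minEnclosingCircle(q))
print('bench z',np.median(z[350:390,60:200]))
print('lens?',ray('top',228,283,.112))
```

```text
lid n 4209 c [0.4472 0.2261 0.0784] rect 0.4477 0.227 0.1657 0.1663 44.7 zmed 0.0783 min [0.364 0.143 0.072] max [0.531 0.311 0.09 ]
knob n 119 c [0.4482 0.2252 0.1114] rect 0.4483 0.2261 0.0241 0.0243 12.7 zmed 0.1118 min [0.435 0.213 0.1  ] max [0.459 0.239 0.116]
barrier top n 676 c [ 0.421  -0.014   0.1203] rect 0.4233 -0.014 0.0098 0.2985 88.8 zmed 0.1204 min [ 0.274 -0.022  0.116] max [ 0.572 -0.007  0.125]
barrier all n 4317 c [ 0.4188 -0.0138  0.0262] rect 0.4186 -0.0148 0.0848 0.3414 88.6 zmed 0.009 min [ 0.248 -0.058  0.004] max [0.589 0.028 0.125]
postplate n 2610 c [ 0.3961 -0.2255  0.0138] rect 0.396 -0.2271 0.1317 0.115 19.5 zmed 0.0087 min [ 0.319 -0.299  0.004] max [ 0.473 -0.155  0.072]
posttop n 185 c [ 0.3957 -0.2267  0.0639] rect 0.3962 -0.2268 0.0505 0.031 18.0 zmed 0.0669 min [ 0.369 -0.248  0.05 ] max [ 0.424 -0.205  0.072]
tee n 1076 c [0.7849 0.1509 0.02  ] rect 0.8011 0.1556 0.1307 0.0725 8.3 zmed 0.0095 min [0.732 0.111 0.004] max [0.865 0.194 0.075]
magnet n 639 c [ 0.7682 -0.0038  0.0164] rect 0.7646 -0.0022 0.05 0.0937 73.7 zmed 0.0165 min [ 0.719 -0.038  0.007] max [0.814 0.027 0.022]
plate col ((0.39515000581741333, -0.22760790586471558), (0.13275183737277985, 0.11250840872526169), 18.529176712036133) ((0.3954741954803467, -0.22798651456832886), 0.08514901995658875)
lid col ((0.44691574573516846, 0.2257544845342636), (0.1686864197254181, 0.16897964477539062), 89.90977478027344) ((0.44738495349884033, 0.2257729321718216), 0.0852835476398468)
bench z 0.0003886390776745019
lens? [0.44606118 0.22115408 0.112     ]
```

Every size and height matches the specification:

| Item | Position | Other |
|---|---|---|
| Knob | (0.448, 0.226) | top at z 0.112 |
| Post | (0.396, -0.227) | yaw about 18.5° |
| Long plate | y -0.014 | x 0.27 to 0.57 |

I'll now go above the lid, keeping above the long plate.

```bash
A='' 
python3 -m pendant '[{"xyz":[0.015,0.018,0],"delta_rot":[0,0,0],"claw":0},{"xyz":[0.026,0.03,0],"delta_rot":[0,0,0],"claw":0},{"xyz":[0.026,0.03,0],"delta_rot":[0,0,0],"claw":0},{"xyz":[0.026,0.03,0],"delta_rot":[0,0,0],"claw":0},{"xyz":[0.026,0.03,0],"delta_rot":[0,0,0],"claw":0}]'
python3 -m pendant '[{"xyz":[0.026,0.03,0],"delta_rot":[0,0,0],"claw":0},{"xyz":[0.026,0.03,0],"delta_rot":[0,0,0],"claw":0},{"xyz":[0.026,0.03,0],"delta_rot":[0,0,0],"claw":0},{"xyz":[0.026,0.03,0],"delta_rot":[0,0,0],"claw":0},{"xyz":[0.026,0.03,0],"delta_rot":[0,0,0],"claw":0}]'
python3 -m pendant '[{"xyz":[0,0.035,0],"delta_rot":[0,0,0],"claw":0},{"xyz":[0,0.038,0],"delta_rot":[0,0,0],"claw":0},{"xyz":[0,0.038,0],"delta_rot":[0,0,0],"claw":0},{"xyz":[0,0.038,0],"delta_rot":[0,0,0],"claw":0},{"xyz":[0,0.038,0],"delta_rot":[0,0,0],"claw":0}]'
python3 -m pendant '[{"xyz":[0,0.038,0],"delta_rot":[0,0,0],"claw":0},{"xyz":[0,0.038,0],"delta_rot":[0,0,0],"claw":0},{"xyz":[0,0.038,0],"delta_rot":[0,0,0],"claw":0},{"xyz":[0,0.038,0],"delta_rot":[0,0,0],"claw":0},{"xyz":[0,0.038,0],"delta_rot":[0,0,0],"claw":0}]'
python3 -m pendant '[{"xyz":[0,0.038,0],"delta_rot":[0,0,0],"claw":0},{"xyz":[0,0.03,0],"delta_rot":[0,0,0],"claw":0},{"xyz":[0,0.018,0],"delta_rot":[0,0,0],"claw":0},{"xyz":[0,0,0],"delta_rot":[0,0,0],"claw":0.3},{"xyz":[0,0,0],"delta_rot":[0,0,0],"claw":0.3}]'
```

```text
t: 0.52
tcp_pos: [0.3166, -0.4005, 0.2307]
tcp_rot: [-3.093, -0.545, 0.0]
ft_force: [-0.3, -0.3, -0.2]
finger_gap: 1.001
grip_force: 0.0
t: 0.93
tcp_pos: [0.4467, -0.2503, 0.2309]
tcp_rot: [-3.093, -0.546, 0.001]
ft_force: [0.3, -0.1, -0.1]
finger_gap: 1.002
grip_force: 0.0
t: 1.35
tcp_pos: [0.4454, -0.0633, 0.2308]
tcp_rot: [-3.093, -0.546, 0.001]
ft_force: [1.3, 0.1, -0.1]
finger_gap: 1.003
grip_force: 0.0
t: 1.77
tcp_pos: [0.4453, 0.1266, 0.231]
tcp_rot: [3.094, 0.547, -0.001]
ft_force: [0.1, 0.1, 0.6]
finger_gap: 1.001
grip_force: 0.0
t: 2.18
tcp_pos: [0.4455, 0.2113, 0.2307]
tcp_rot: [3.092, 0.55, -0.002]
ft_force: [0.6, 0.3, -0.3]
finger_gap: 0.749
grip_force: 0.0
```

```bash
python3 -m pendant '[{"xyz":[0.0025,0.0145,0],"delta_rot":[0,0,0],"claw":0.3},{"xyz":[0,0,-0.02],"delta_rot":[0,0,0],"claw":0.3},{"xyz":[0,0,-0.02],"delta_rot":[0,0,0],"claw":0.3},{"xyz":[0,0,-0.015],"delta_rot":[0,0,0],"claw":0.3},{"xyz":[0,0,0],"delta_rot":[0,0,0],"claw":0.3}]'
python3 - <<'E'
from h import *
k=K('wrist'); im,d=grab_frame('wrist'); save('w1.png',im); P=cloud('wrist',d,k); z=P[...,2]
s=bot.read_state();print(s['tcp_pos'],s['ft_force'])
m=((d>0)&(z>.105)&(z<.118)&(abs(P[...,0]-.448)<.03)&(abs(P[...,1]-.226)<.03)).astype(np.uint8)
q=P[m>0]; print(len(q),q.mean(0),cv2.minEnclosingCircle(q[:,:2].astype(np.float32)),np.median(q[:,2]))
E
```

```text
t: 2.6
tcp_pos: [0.4458, 0.223, 0.1724]
tcp_rot: [3.093, 0.544, -0.013]
ft_force: [-1.1, -0.4, -0.0]
finger_gap: 0.702
grip_force: 0.0
[0.44698401 0.22347503 0.17425425] [-0.02063472  0.69584178 -0.23839036]
1314 [0.44725507 0.22600165 0.11244408] ((0.446194052696228, 0.22588571906089783), 0.012974562123417854) 0.11273218623618002
```

View pics/w1.png

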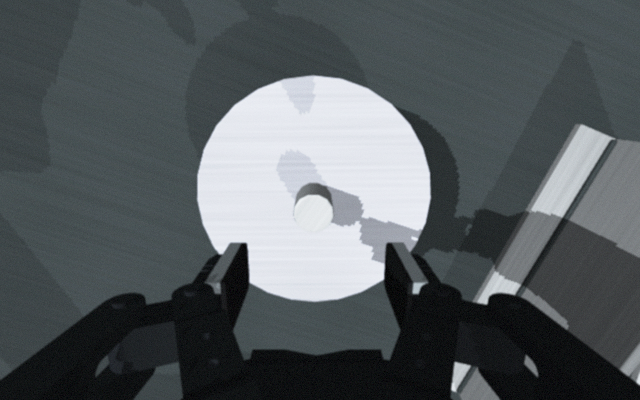

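The wrist view shows the knob top at (313,210), centred between the fingers at columns 240 and 393. I'll move 2.5 mm in y, go down and grip.

```bash
python3 -m pendant '[{"xyz":[0,0.0025,-0.012],"delta_rot":[0,0,0],"claw":0.3},{"xyz":[0,0,-0.02],"delta_rot":[0,0,0],"claw":0.3},{"xyz":[0,0,-0.02],"delta_rot":[0,0,0],"claw":0.3},{"xyz":[0,0,-0.02],"delta_rot":[0,0,0],"claw":0.3},{"xyz":[0,0,-0.014],"delta_rot":[0,0,0],"claw":0.3}]'
python3 -m pendant '[{"xyz":[0,0,0],"delta_rot":[0,0,0],"claw":0.6},{"xyz":[0,0,0],"delta_rot":[0,0,0],"claw":0.8},{"xyz":[0,0,0],"delta_rot":[0,0,0],"claw":1},{"xyz":[0,0,0],"delta_rot":[0,0,0],"claw":1},{"xyz":[0,0,0],"delta_rot":[0,0,0],"claw":1}]' 60
python3 -m pendant '[{"xyz":[0,0,0],"delta_rot":[0,0,0],"claw":1},{"xyz":[0,0,0],"delta_rot":[0,0,0],"claw":1},{"xyz":[0,0,0],"delta_rot":[0,0,0],"claw":1},{"xyz":[0,0,0],"delta_rot":[0,0,0],"claw":1},{"xyz":[0,0,0],"delta_rot":[0,0,0],"claw":1}]'
```

```text
t: 3.07
tcp_pos: [0.449, 0.227, 0.0901]
tcp_rot: [3.094, 0.545, 0.001]
ft_force: [-0.2, -0.1, -0.5]
finger_gap: 0.695
grip_force: 0.0
t: 3.48
tcp_pos: [0.4501, 0.228, 0.0922]
tcp_rot: [3.094, 0.546, 0.006]
ft_force: [0.3, -1.3, 4.8]
finger_gap: 0.279
grip_force: 59.5
t: 3.9
tcp_pos: [0.4502, 0.228, 0.0922]
tcp_rot: [3.093, 0.547, 0.006]
ft_force: [-1.1, -2.1, 6.0]
finger_gap: 0.281
grip_force: 59.8
```

```bash
python3 -m pendant '[{"xyz":[0,0,0.004],"delta_rot":[0,0,0],"claw":1},{"xyz":[0,0,0.008],"delta_rot":[0,0,0],"claw":1},{"xyz":[0,0,0.012],"delta_rot":[0,0,0],"claw":1},{"xyz":[0,0,0.016],"delta_rot":[0,0,0],"claw":1},{"xyz":[0,0,0.02],"delta_rot":[0,0,0],"claw":1}]'
python3 -m pendant '[{"xyz":[0.008,0.005,0.01],"delta_rot":[0,0,0],"claw":1},{"xyz":[0.016,0.01,0],"delta_rot":[0,0,0],"claw":1},{"xyz":[0.02,0.012,0],"delta_rot":[0,0,0],"claw":1},{"xyz":[0.02,0.012,0],"delta_rot":[0,0,0],"claw":1},{"xyz":[0.02,0.012,0],"delta_rot":[0,0,0],"claw":1}]'
python3 -m pendant '[{"xyz":[0.02,0.012,0],"delta_rot":[0,0,0],"claw":1},{"xyz":[0.02,0.012,0],"delta_rot":[0,0,0],"claw":1},{"xyz":[0.02,0.012,0],"delta_rot":[0,0,0],"claw":1},{"xyz":[0.014,0.008,0],"delta_rot":[0,0,0],"claw":1},{"xyz":[0.002,0.001,0],"delta_rot":[0,0,0],"claw":1}]'
python3 - <<'E'
from h import *
s=bot.read_state();print(s['tcp_pos'],s['ft_force'],s['finger_gap'])
im,d=grab_frame('scene'); save('s1.png',im[60:400,200:640])
P=cloud('scene',d); z=P[...,2]; m=(d>0)&(abs(P[...,0]-.61)<.1)&(abs(P[...,1]-.32)<.1)&(z>.05)&(z<.13)
q=P[m]; print(len(q),np.percentile(q,[1,50,99],axis=0)); A=np.c_[q[:,:2],np.ones(len(q))]
k=np.ones(len(q),bool)
for _ in range(8):
    c=np.linalg.lstsq(A[k],q[k,2],rcond=None)[0]; k=abs(q[:,2]-A@c)<.004
print('tilt deg',np.degrees(c[:2]),'h at tcp',c@[*s['tcp_pos'][:2],1],k.sum())
E
```

```text
t: 4.32
tcp_pos: [0.4469, 0.2275, 0.1496]
tcp_rot: [3.093, 0.547, -0.006]
ft_force: [-0.2, 0.3, -1.9]
finger_gap: 0.279
grip_force: 59.0
t: 4.73
tcp_pos: [0.5328, 0.2794, 0.1604]
tcp_rot: [-3.093, -0.547, 0.001]
ft_force: [0.1, 0.4, -1.4]
finger_gap: 0.281
grip_force: 59.0
t: 5.15
tcp_pos: [0.6103, 0.3251, 0.1599]
tcp_rot: [-3.093, -0.547, -0.002]
ft_force: [-0.9, -0.5, -2.3]
finger_gap: 0.284
grip_force: 59.0
[0.61033929 0.32509722 0.15990602] [-0.86590966 -0.4861641  -2.32209335] 0.2844861475417337Traceback (most recent call last):
  File "<stdin>", line 5, in <module>
    return _quantile_unchecked(
        a, q, axis, out, overwrite_input, method, keepdims, weights)
    return _ureduce(a,
                    func=_quantile_ureduce_func,
    ...<5 lines>...
                    overwrite_input=overwrite_input,
                    method=method)
    r = func(a, **kwargs)
    result = _quantile(arr,
                       quantiles=q,
    ...<2 lines>...
                       out=out,
                       weights=wgt)
    slices_having_nans = np.isnan(arr[-1, ...])
                                  ~~~^^^^^^^^^
IndexError: index -1 is out of bounds for axis 0 with size 0
```

View pics/s1.png

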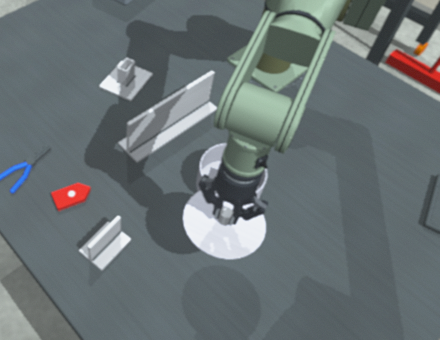

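The picture shows the lid held level at (225,220) in the crop, and the open tin behind it. My height band was wrong, since the cover is now near z 0.146. I'll lower most of the way and check height and tilt.

```bash
python3 -m pendant '[{"xyz":[0,0,-0.01],"delta_rot":[0,0,0],"claw":1},{"xyz":[0,0,-0.025],"delta_rot":[0,0,0],"claw":1},{"xyz":[0,0,-0.03],"delta_rot":[0,0,0],"claw":1},{"xyz":[0,0,-0.025],"delta_rot":[0,0,0],"claw":1},{"xyz":[0,0,-0.015],"delta_rot":[0,0,0],"claw":1}]'
python3 -m pendant '[{"xyz":[0,0,-0.01],"delta_rot":[0,0,0],"claw":1},{"xyz":[0,0,-0.006],"delta_rot":[0,0,0],"claw":1},{"xyz":[0,0,0],"delta_rot":[0,0,0],"claw":1},{"xyz":[0,0,0],"delta_rot":[0,0,0],"claw":1},{"xyz":[0,0,0],"delta_rot":[0,0,0],"claw":1}]'
python3 - <<'E'
from h import *
s=bot.read_state();print(s['tcp_pos'],s['ft_force'],s['finger_gap'])
for n in('scene','wrist'):
    kk=K(n); im,d=grab_frame(n); P=cloud(n,d,kk); z=P[...,2]; m=(d>0)&(np.hypot(P[...,0]-.61,P[...,1]-.325)<.095)&(z>.011)&(z<.05)
    q=P[m]; A=np.c_[q[:,:2],np.ones(len(q))]; k=abs(q[:,2]-np.median(q[:,2]))<.008
    for _ in range(8):
        c=np.linalg.lstsq(A[k],q[k,2],rcond=None)[0]; k=abs(q[:,2]-A@c)<.004
    print(n,'tilt deg',np.degrees(c[:2]),'h at tcp',c@[*s['tcp_pos'][:2],1],k.sum(),len(q))
E
```

```text
t: 5.62
tcp_pos: [0.6044, 0.3222, 0.0507]
tcp_rot: [3.092, 0.546, -0.012]
ft_force: [-1.0, 0.3, -2.8]
finger_gap: 0.282
grip_force: 59.0
t: 6.03
tcp_pos: [0.6101, 0.3244, 0.0414]
tcp_rot: [-3.093, -0.547, -0.006]
ft_force: [-0.2, 0.5, -1.8]
finger_gap: 0.28
grip_force: 59.0
[0.61006285 0.32442139 0.0414362 ] [-0.20147379  0.53384987 -1.82945061] 0.2798353235603262
scene tilt deg [0.14389881 0.15710011] h at tcp 0.02691780597635223 2597 2722
wrist tilt deg [0.10017033 0.04476644] h at tcp 0.02811152401923914 56196 57125
```

```bash
python3 -m pendant '[{"xyz":[0,0,-0.005],"delta_rot":[0,0,0],"claw":1},{"xyz":[0,0,-0.005],"delta_rot":[0,0,0],"claw":1},{"xyz":[0,0,-0.004],"delta_rot":[0,0,0],"claw":1},{"xyz":[0,0,-0.002],"delta_rot":[0,0,0],"claw":1},{"xyz":[0,0,0],"delta_rot":[0,0,0],"claw":1}]'
python3 -m pendant '[{"xyz":[0,0,-0.001],"delta_rot":[0,0,0],"claw":1},{"xyz":[0,0,-0.001],"delta_rot":[0,0,0],"claw":1},{"xyz":[0,0,-0.001],"delta_rot":[0,0,0],"claw":1},{"xyz":[0,0,0],"delta_rot":[0,0,0],"claw":1},{"xyz":[0,0,0],"delta_rot":[0,0,0],"claw":1}]'
```

```text
t: 6.55
tcp_pos: [0.6076, 0.3235, 0.0218]
tcp_rot: [3.093, 0.547, -0.004]
ft_force: [-0.2, 0.3, -2.2]
finger_gap: 0.276
grip_force: 59.0
t: 6.97
tcp_pos: [0.6087, 0.3239, 0.0212]
tcp_rot: [-3.094, -0.547, -0.0]
ft_force: [-3.1, -1.7, 3.5]
finger_gap: 0.279
grip_force: 59.6
```

```bash
python3 -m pendant '[{"xyz":[0,0,0],"delta_rot":[0,0,0],"claw":0.9},{"xyz":[0,0,0],"delta_rot":[0,0,0],"claw":0.6},{"xyz":[0,0,0],"delta_rot":[0,0,0],"claw":0.3},{"xyz":[0,0,0],"delta_rot":[0,0,0],"claw":0.3},{"xyz":[0,0,0],"delta_rot":[0,0,0],"claw":0.3}]' 20
python3 -m pendant '[{"xyz":[0,0,0.01],"delta_rot":[0,0,0],"claw":0.3},{"xyz":[0,0,0.03],"delta_rot":[0,0,0],"claw":0.3},{"xyz":[0,0,0.04],"delta_rot":[0,0,0],"claw":0.3},{"xyz":[0,0,0.04],"delta_rot":[0,0,0],"claw":0.3},{"xyz":[0,0,0.04],"delta_rot":[0,0,0],"claw":0.3}]'
python3 -m pendant '[{"xyz":[-0.03,-0.018,0.02],"delta_rot":[0,0,0],"claw":0.3},{"xyz":[-0.035,-0.02,0],"delta_rot":[0,0,0],"claw":0.3},{"xyz":[-0.035,-0.02,0],"delta_rot":[0,0,0],"claw":0.3},{"xyz":[-0.03,-0.02,0],"delta_rot":[0,0,0],"claw":0.3},{"xyz":[-0.02,-0.012,0],"delta_rot":[0,0,0],"claw":0.3}]'
python3 -m pendant '[{"xyz":[-0.005,-0.003,0],"delta_rot":[0,0,0],"claw":0.3},{"xyz":[0,0,0],"delta_rot":[0,0,0],"claw":0.3},{"xyz":[0,0,0],"delta_rot":[0,0,0],"claw":0.3},{"xyz":[0,0,0],"delta_rot":[0,0,0],"claw":0.3},{"xyz":[0,0,0],"delta_rot":[0,0,0],"claw":0.3}]'
python3 - <<'E'
from h import *
k=K('wrist'); im,d=grab_frame('wrist'); save('w2.png',im); P=cloud('wrist',d,k); z=P[...,2]
s=bot.read_state();print(s['tcp_pos'],s['ft_force'])
r=np.hypot(P[...,0]-.447,P[...,1]-.226)
m=(d>0)&(z>.06)&(z<.085)&(r<.1)
c=np.median(P[m&(r>.07)],0) if (m&(r>.07)).any() else 0
rim=P[m&(r>.068)&(z>.068)][:,:2].astype(np.float32); print('rim',len(rim),cv2.minEnclosingCircle(rim))
t=((d>0)&(r<.066)&(z>.05)&(z<.075)).astype(np.uint8)
n,L,st,_=cv2.connectedComponentsWithStats(t); i=1+st[1:,4].argmax(); q=P[L==i]
print('tube',len(q),q.mean(0),np.median(q[:,2]),cv2.minAreaRect(q[:,:2].astype(np.float32)))
l=P[(d>0)&(np.hypot(P[...,0]-.609,P[...,1]-.324)<.1)&(z>.004)&(z<.012)]
print('lid',len(l),cv2.minEnclosingCircle(l[:,:2].astype(np.float32)),np.median(l[:,2])) if len(l) else 0
E
```

```text
t: 7.38
tcp_pos: [0.6088, 0.3239, 0.0201]
tcp_rot: [-3.094, -0.547, -0.001]
ft_force: [-0.3, -0.0, -0.2]
finger_gap: 0.703
grip_force: 0.0
t: 7.8
tcp_pos: [0.6083, 0.3237, 0.1824]
tcp_rot: [-3.094, -0.547, -0.0]
ft_force: [0.1, 0.2, -0.2]
finger_gap: 0.702
grip_force: 0.0
t: 8.22
tcp_pos: [0.4556, 0.2324, 0.2008]
tcp_rot: [3.093, 0.547, -0.001]
ft_force: [0.1, -0.4, -0.3]
finger_gap: 0.7
grip_force: 0.0
t: 8.63
tcp_pos: [0.455, 0.2314, 0.2006]
tcp_rot: [-3.093, -0.547, -0.002]
ft_force: [-0.5, -0.8, -0.4]
finger_gap: 0.702
grip_force: 0.0
[0.45473559 0.2313523  0.2003575 ] [-0.81320202 -0.65212612 -0.33492849]
rim 3033 ((0.44540372490882874, 0.22409021854400635), 0.0801757425069809)
tube 939 [0.45216526 0.22686249 0.06317672] 0.065465166207263 ((0.4523875117301941, 0.22646832466125488), (0.05056474730372429, 0.0299929678440094), 28.467914581298828)
lid 11187 ((0.5889617204666138, 0.3171164095401764), 0.0817304328083992) 0.007947540665632802
```

View pics/w2.png

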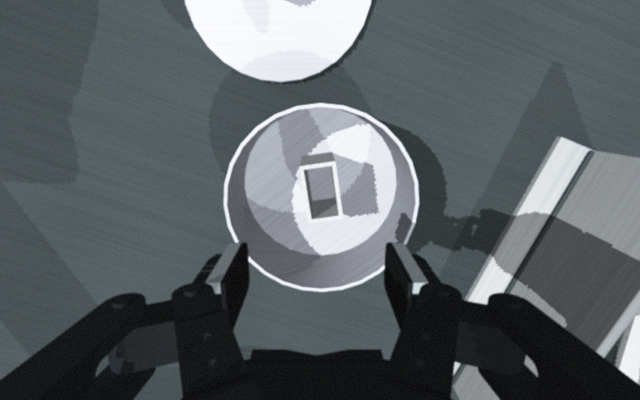

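The tube's top rim spans about (303,163) to (342,218) in the wrist view. It measures 50.6 x 30.0 mm at z 0.065, centre (0.452, 0.2265), yaw 28.5°. The lid lies flat at the top of the picture. I'll turn 8.5°, correct position and go down on the tube.

```bash
python3 -m pendant '[{"xyz":[-0.0023,-0.0049,0],"delta_rot":[0,0,4.25],"claw":0.3},{"xyz":[0,0,-0.01],"delta_rot":[0,0,4.25],"claw":0.3},{"xyz":[0,0,-0.025],"delta_rot":[0,0,0],"claw":0.3},{"xyz":[0,0,-0.03],"delta_rot":[0,0,0],"claw":0.3},{"xyz":[0,0,-0.025],"delta_rot":[0,0,0],"claw":0.3}]'
python3 -m pendant '[{"xyz":[0,0,-0.01],"delta_rot":[0,0,0],"claw":0.3},{"xyz":[0,0,0],"delta_rot":[0,0,0],"claw":0.3},{"xyz":[0,0,0],"delta_rot":[0,0,0],"claw":0.3},{"xyz":[0,0,0],"delta_rot":[0,0,0],"claw":0.3},{"xyz":[0,0,0],"delta_rot":[0,0,0],"claw":0.3}]'
python3 - <<'E'
from h import *
k=K('wrist'); im,d=grab_frame('wrist'); P=cloud('wrist',d,k); z=P[...,2]
s=bot.read_state();print(s['tcp_pos'],s['tcp_rot'],s['ft_force'])
r=np.hypot(P[...,0]-.4454,P[...,1]-.2241)
t=((d>0)&(r<.066)&(z>.055)&(z<.07)).astype(np.uint8)
n,L,st,_=cv2.connectedComponentsWithStats(t); i=1+st[1:,4].argmax(); q=P[L==i]
print('tube',len(q),np.median(q[:,2]),cv2.minAreaRect(q[:,:2].astype(np.float32)))
E
```

```text
t: 9.1
tcp_pos: [0.4519, 0.2263, 0.109]
tcp_rot: [-3.045, -0.775, -0.001]
ft_force: [0.7, -0.0, 0.4]
finger_gap: 0.702
grip_force: 0.0
t: 9.52
tcp_pos: [0.4531, 0.2265, 0.1023]
tcp_rot: [-3.044, -0.774, -0.006]
ft_force: [-0.1, -0.2, 0.2]
finger_gap: 0.7
grip_force: 0.0
[0.45286097 0.22645527 0.10216086] [-3.04443256 -0.77449506 -0.00599692] [0.33353993 0.23222294 0.96011993]
tube 2057 0.06551666322831282 ((0.452363520860672, 0.22668960690498352), (0.050413165241479874, 0.030105559155344963), 28.4609375)
```

Centred and aligned. Going down by 73 mm and gripping.

```bash
python3 -m pendant '[{"xyz":[-0.0005,0,-0.012],"delta_rot":[0,0,0],"claw":0.3},{"xyz":[0,0,-0.018],"delta_rot":[0,0,0],"claw":0.3},{"xyz":[0,0,-0.02],"delta_rot":[0,0,0],"claw":0.3},{"xyz":[0,0,-0.015],"delta_rot":[0,0,0],"claw":0.3},{"xyz":[0,0,-0.008],"delta_rot":[0,0,0],"claw":0.3}]'
python3 -m pendant '[{"xyz":[0,0,0],"delta_rot":[0,0,0],"claw":0.4},{"xyz":[0,0,0],"delta_rot":[0,0,0],"claw":0.55},{"xyz":[0,0,0],"delta_rot":[0,0,0],"claw":0.7},{"xyz":[0,0,0],"delta_rot":[0,0,0],"claw":1},{"xyz":[0,0,0],"delta_rot":[0,0,0],"claw":1}]' 60
python3 -m pendant '[{"xyz":[0,0,0],"delta_rot":[0,0,0],"claw":1},{"xyz":[0,0,0],"delta_rot":[0,0,0],"claw":1},{"xyz":[0,0,0],"delta_rot":[0,0,0],"claw":1},{"xyz":[0,0,0],"delta_rot":[0,0,0],"claw":1},{"xyz":[0,0,0],"delta_rot":[0,0,0],"claw":1}]' 70
```

```text
t: 9.98
tcp_pos: [0.4504, 0.2258, 0.0266]
tcp_rot: [3.045, 0.774, -0.001]
ft_force: [-0.7, -0.3, -0.1]
finger_gap: 0.703
grip_force: 0.0
t: 10.4
tcp_pos: [0.4521, 0.2263, 0.0287]
tcp_rot: [-3.045, -0.774, -0.005]
ft_force: [0.1, 0.2, 3.5]
finger_gap: 0.342
grip_force: 59.7
t: 10.82
tcp_pos: [0.4521, 0.2263, 0.0287]
tcp_rot: [-3.044, -0.774, -0.005]
ft_force: [-0.1, -0.7, 6.4]
finger_gap: 0.343
grip_force: 68.7
```

```bash
python3 -m pendant '[{"xyz":[0,0,0.006],"delta_rot":[0,0,0],"claw":1},{"xyz":[0,0,0.015],"delta_rot":[0,0,0],"claw":1},{"xyz":[0,0,0.025],"delta_rot":[0,0,0],"claw":1},{"xyz":[0,0,0.03],"delta_rot":[0,0,0],"claw":1},{"xyz":[0,0,0.035],"delta_rot":[0,0,0],"claw":1}]'
python3 -m pendant '[{"xyz":[0,0,0.035],"delta_rot":[0,0,0],"claw":1},{"xyz":[0,0,0.025],"delta_rot":[0,0,0],"claw":1},{"xyz":[0,0,0.015],"delta_rot":[0,0,0],"claw":1},{"xyz":[0,0,0.004],"delta_rot":[0,0,0],"claw":1},{"xyz":[0,0,0],"delta_rot":[0,0,0],"claw":1}]'
python3 -m pendant '[{"xyz":[-0.001,-0.01,0],"delta_rot":[0,0,0],"claw":1},{"xyz":[-0.002,-0.018,0],"delta_rot":[0,0,-2],"claw":1},{"xyz":[-0.003,-0.026,0],"delta_rot":[0,0,-2],"claw":1},{"xyz":[-0.004,-0.032,0],"delta_rot":[0,0,-2],"claw":1},{"xyz":[-0.005,-0.034,0],"delta_rot":[0,0,-2],"claw":1}]'
python3 -m pendant '[{"xyz":[-0.005,-0.034,0],"delta_rot":[0,0,-2],"claw":1},{"xyz":[-0.005,-0.034,0],"delta_rot":[0,0,0],"claw":1},{"xyz":[-0.005,-0.034,0],"delta_rot":[0,0,0],"claw":1},{"xyz":[-0.005,-0.034,0],"delta_rot":[0,0,0],"claw":1},{"xyz":[-0.005,-0.034,0],"delta_rot":[0,0,0],"claw":1}]'
python3 -m pendant '[{"xyz":[-0.005,-0.034,0],"delta_rot":[0,0,0],"claw":1},{"xyz":[-0.005,-0.034,0],"delta_rot":[0,0,0],"claw":1},{"xyz":[-0.004,-0.034,0],"delta_rot":[0,0,0],"claw":1},{"xyz":[-0.003,-0.03,0],"delta_rot":[0,0,0],"claw":1},{"xyz":[-0.002,-0.022,0],"delta_rot":[0,0,0],"claw":1}]'
python3 -m pendant '[{"xyz":[-0.001,-0.012,0],"delta_rot":[0,0,0],"claw":1},{"xyz":[0,-0.005,0],"delta_rot":[0,0,0],"claw":1},{"xyz":[0,0,0],"delta_rot":[0,0,0],"claw":1},{"xyz":[0,0,0],"delta_rot":[0,0,0],"claw":1},{"xyz":[0,0,0],"delta_rot":[0,0,0],"claw":1}]'
python3 - <<'E'
from h import *
s=bot.read_state();print(s['tcp_pos'],s['tcp_rot'],s['ft_force'])
for n in('scene','top','wrist'):
    k=K(n); im,d=grab_frame(n); np.savez(n+'3.npz',im=im,d=d,T=k[3]); save(n+'3.png',im)
a=cv2.imread('pics/scene3.png')[60:260,200:480]; b=cv2.imread('pics/wrist3.png')
cv2.imwrite('pics/m3.png',np.vstack([cv2.resize(a,(420,300)),cv2.resize(b,(420,262))]))
E
```

```text
t: 11.23
tcp_pos: [0.4481, 0.2251, 0.1372]
tcp_rot: [3.044, 0.774, -0.01]
ft_force: [0.5, -0.6, -1.7]
finger_gap: 0.34
grip_force: 69.2
t: 11.65
tcp_pos: [0.451, 0.226, 0.2182]
tcp_rot: [-3.045, -0.775, -0.003]
ft_force: [0.1, 0.7, -2.3]
finger_gap: 0.346
grip_force: 69.2
t: 12.07
tcp_pos: [0.4335, 0.1046, 0.2145]
tcp_rot: [-3.091, -0.56, 0.008]
ft_force: [0.3, -1.1, -1.3]
finger_gap: 0.337
grip_force: 69.3
t: 12.48
tcp_pos: [0.4081, -0.0654, 0.2148]
tcp_rot: [-3.098, -0.506, 0.007]
ft_force: [1.7, 0.2, -1.9]
finger_gap: 0.338
grip_force: 69.3
t: 12.9
tcp_pos: [0.3892, -0.2199, 0.2148]
tcp_rot: [-3.098, -0.502, 0.006]
ft_force: [-0.6, 0.1, -2.7]
finger_gap: 0.343
grip_force: 69.4
t: 13.32
tcp_pos: [0.3906, -0.2336, 0.2167]
tcp_rot: [-3.099, -0.508, 0.001]
ft_force: [0.6, 0.2, -1.8]
finger_gap: 0.341
grip_force: 69.4
[ 0.39062989 -0.23361421  0.21674536] [-3.09870270e+00 -5.08199003e-01  9.02132734e-04] [ 0.62830871  0.2451264  -1.8425713 ]
```

View pics/m3.png

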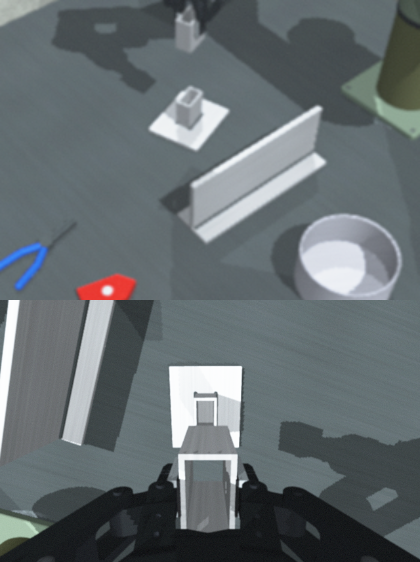

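The held tube hangs upright above and beyond the post (crop: tube at (187,30), post at (187,100)). The wrist view shows the tube's upper rim at (208,490) and the post at (205,408), nearly parallel. Now I measure tube and post in all views.

```bash
cat > m.py <<'E'
from h import *
def run(tag,fresh=True):
    s=bot.read_state(); print('tcp',s['tcp_pos'].round(4),s['ft_force'].round(1),'yaw',round(2*np.degrees(np.arctan(s['tcp_rot'][1]/s['tcp_rot'][0])),2)); tz=s['tcp_pos'][2]
    for n in('wrist','top','scene'):
        k=K(n)
        if fresh: im,d=grab_frame(n)
        else: d=np.load(n+tag+'.npz')['d']
        P=cloud(n,d,k); z=P[...,2]; near=(d>0)&(np.hypot(P[...,0]-.394,P[...,1]+.23)<.1)
        def rect(m,l):
            m=cv2.morphologyEx(m.astype(np.uint8),cv2.MORPH_OPEN,np.ones((2,2)))
            N,L,st,_=cv2.connectedComponentsWithStats(m)
            if N<2: return
            i=1+st[1:,4].argmax(); q=P[L==i]; r=cv2.minAreaRect(q[:,:2].astype(np.float32))
            print(n,l,len(q),np.round(r[0],4),np.round(r[1],4),round(r[2],1),'z',np.percentile(q[:,2],[2,50,98]).round(4))
        rect(near&(z>.005)&(z<.012),'plate'); rect(near&(z>.062)&(z<.0715),'posttop')
        tt=tz+.036
        rect(near&(z>tt-.005)&(z<tt+.005)&(np.hypot(P[...,0]-s['tcp_pos'][0],P[...,1]-s['tcp_pos'][1])<.032),'tubetop')
        if n=='scene': rect(near&(z>tz-.03)&(z<tz-.003),'tube low side')
E
python3 -c "import m;m.run('3',False)"
```

```text
tcp [ 0.3909 -0.234   0.2173] [ 0.9  0.9 -2.7] yaw 18.64
wrist plate 8893 [ 0.3932 -0.2312] [0.1325 0.1114] 18.6 z [0.0071 0.009  0.0121]
wrist posttop 438 [ 0.4128 -0.2248] [0.0871 0.0324] 19.3 z [0.0085 0.0687 0.1943]
wrist tubetop 5074 [ 0.3238 -0.2789] [0.2792 0.1132] 9.1 z [0.2349 0.2544 0.2662]
top plate 1534 [ 0.3892 -0.1482] [0.1528 0.2673] 2.8 z [0.0031 0.0083 0.0288]
top posttop 68 [ 0.4326 -0.136 ] [0.2504 0.051 ] 66.6 z [0.0066 0.0666 0.2754]
top tubetop 52 [ 0.4036 -0.2493] [0.0876 0.0222] 78.8 z [2.000e-04 2.531e-01 3.546e-01]
scene plate 634 [0.7446 0.1259] [1.1089 0.1412] 44.6 z [0.0004 0.0085 0.0142]
scene posttop 48 [ 0.3637 -0.2391] [0.1178 0.0256] 25.4 z [-0.0001  0.0625  0.0706]
scene tubetop 77 [ 0.3971 -0.2332] [0.0515 0.0407] 76.7 z [0.2416 0.2497 0.2558]
scene tube low side 100 [ 0.3141 -0.3244] [0.2988 0.0588] 46.8 z [-0.0016  0.199   0.2092]
```

```bash
sed -i 's/            m=cv2.morph.*/            m=m.astype(np.uint8)/' m.py
python3 -m pendant '[{"xyz":[0.0035,0.005,-0.01],"delta_rot":[0,0,0],"claw":1},{"xyz":[0,0,-0.02],"delta_rot":[0,0,0],"claw":1},{"xyz":[0,0,-0.025],"delta_rot":[0,0,0],"claw":1},{"xyz":[0,0,-0.02],"delta_rot":[0,0,0],"claw":1},{"xyz":[0,0,-0.01],"delta_rot":[0,0,0],"claw":1}]'
python3 -m pendant '[{"xyz":[0,0,0],"delta_rot":[0,0,0],"claw":1},{"xyz":[0,0,0],"delta_rot":[0,0,0],"claw":1},{"xyz":[0,0,0],"delta_rot":[0,0,0],"claw":1},{"xyz":[0,0,0],"delta_rot":[0,0,0],"claw":1},{"xyz":[0,0,0],"delta_rot":[0,0,0],"claw":1}]'
python3 - <<'E'
import m; m.run('4')
from h import *
ims=[]
im,d=grab_frame('scene'); im2,_=grab_frame('wrist'); im3,_=grab_frame('top')
a=cv2.resize(im[90:170,280:380],(400,320),interpolation=2); c=cv2.resize(im3[250:350,370:470],(320,320),interpolation=2)
save('m4.png',np.vstack([np.hstack([a,c]),cv2.resize(im2[160:400,80:560],(720,280))]))
E
```

```text
t: 13.88
tcp_pos: [0.3927, -0.2277, 0.129]
tcp_rot: [-3.096, -0.507, 0.005]
ft_force: [-0.0, -0.0, -2.5]
finger_gap: 0.341
grip_force: 69.4
t: 14.3
tcp_pos: [0.3952, -0.2309, 0.1337]
tcp_rot: [3.098, 0.506, 0.003]
ft_force: [-0.1, 0.2, -2.6]
finger_gap: 0.341
grip_force: 69.4
tcp [ 0.3952 -0.2309  0.1337] [-0.1  0.2 -2.6] yaw 18.54
wrist plate 13241 [ 0.3998 -0.2267] [0.1193 0.1104] 18.7 z [0.0075 0.0089 0.0104]
wrist posttop 465 [ 0.4134 -0.2219] [0.0109 0.0297] 19.5 z [0.0635 0.0687 0.0701]
wrist tubetop 5120 [ 0.3968 -0.2312] [0.0489 0.0452] 18.8 z [0.1651 0.1707 0.1734]
top plate 1398 [ 0.3964 -0.2269] [0.1304 0.1104] 18.8 z [0.0054 0.0083 0.0116]
top posttop 44 [ 0.4067 -0.2231] [0.0281 0.0295] 18.5 z [0.0625 0.0681 0.0712]
top tubetop 33 [ 0.4148 -0.2202] [0.0109 0.0251] 20.2 z [0.166  0.17   0.1729]
scene plate 726 [ 0.393 -0.231] [0.1437 0.117 ] 22.3 z [0.0052 0.0085 0.0117]
scene posttop 85 [ 0.3957 -0.2303] [0.0524 0.0335] 17.9 z [0.0622 0.0667 0.071 ]
scene tubetop 80 [ 0.4018 -0.2324] [0.0524 0.0437] 77.5 z [0.1653 0.1695 0.1738]
scene tube low side 91 [ 0.398  -0.2197] [0.0278 0.0566] 76.1 z [0.1099 0.1193 0.1299]
```

View pics/m4.png

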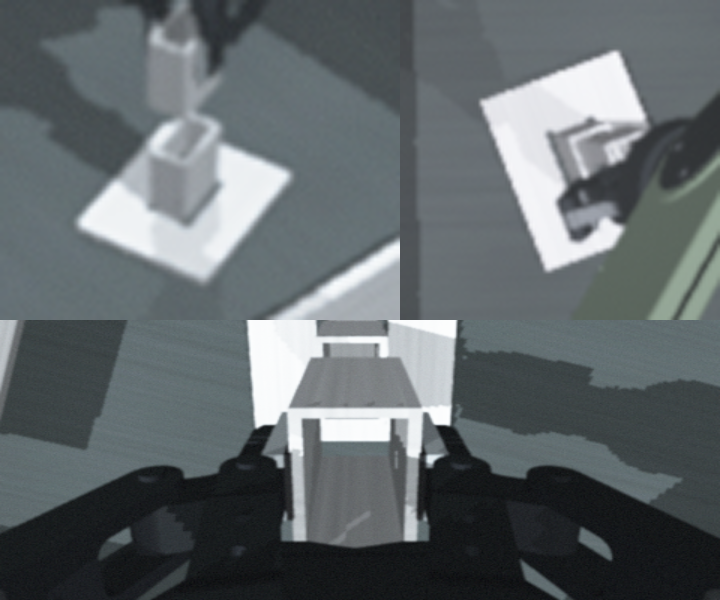

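In the picture the tube is just above the post and parallel to it in all three views. The wrist panel has the post's far rim at columns 318-388 and the tube's far rim at 288-422. Along the post's x they agree within 0.5 mm, but the y direction still needs measuring.

```bash
cat > y.py <<'E'
from h import *
a=np.radians(18.6); e=np.array([np.cos(a),np.sin(a)]); nn=np.array([-e[1],e[0]])
s=bot.read_state(); tz=s['tcp_pos'][2]; t=s['tcp_pos'][:2]; print('tcp',s['tcp_pos'].round(4),'xy\'',t@e,t@nn,'yaw',2*np.degrees(np.arctan(s['tcp_rot'][1]/s['tcp_rot'][0])))
for n in('wrist','top','scene'):
    k=K(n); im,d=grab_frame(n); P=cloud(n,d,k); x=P[...,:2]@e; y=P[...,:2]@nn; z=P[...,2]
    ok=(d>0)&(abs(x-.302)<.035)&(abs(y+.343)<.025)
    for l,z0 in(('post',.068),('tube',tz+.0363)):
        m=ok&(abs(z-z0)<.004)
        if m.sum()<15: continue
        xm=np.percentile(x[m],99.); q=m&(x>xm-.003)
        print(n,l,m.sum(),'xfar-25mm %.4f'%(xm-.025),'y %.4f..%.4f mid %.4f'%(*np.percentile(y[q],[1,99]),np.percentile(y[q],[1,99]).mean()),'z %.4f'%np.median(z[q]))
    m=ok&(z>tz-.026)&(z<tz+.0)
    if n=='scene' :
        q=P[m]; b=y[m]; print('tube side below tcp',len(q),'ymax',np.percentile(b,[50,95]),'xmax',np.percentile(x[m],[90,98]),'zmin',q[:,2].min())
        m=ok&(z>.02)&(z<.06); print('post side y',np.percentile(y[m],[50,95]),'xmax',np.percentile(x[m],[90,98]))
E
python3 y.py
```

```text
tcp [ 0.3943 -0.2302  0.1325] xy' 0.30031506720852674 -0.34395227475418444 yaw 18.53634020158912
wrist post 646 xfar-25mm 0.3014 y -0.3569..-0.3279 mid -0.3424 z 0.0688
wrist tube 4727 xfar-25mm 0.3009 y -0.3580..-0.3287 mid -0.3434 z 0.1694
top post 54 xfar-25mm 0.3033 y -0.3562..-0.3266 mid -0.3414 z 0.0684
top tube 30 xfar-25mm 0.3025 y -0.3534..-0.3299 mid -0.3416 z 0.1690
scene post 69 xfar-25mm 0.3020 y -0.3589..-0.3314 mid -0.3451 z 0.0665
scene tube 64 xfar-25mm 0.3031 y -0.3508..-0.3282 mid -0.3395 z 0.1696
tube side below tcp 100 ymax [-0.33642707 -0.32884017] xmax [0.3254596  0.32715855] zmin 0.10726774250507032
post side y [-0.33925383 -0.32782896] xmax [0.32603884 0.32754776]
```

Both wrist and scene views ask for +1 mm in y. The gap is about 40.6 mm, so I'll lower 30 mm first and check again.

```bash
python3 -m pendant '[{"xyz":[0,0.001,-0.006],"delta_rot":[0,0,0],"claw":1},{"xyz":[0,0,-0.009],"delta_rot":[0,0,0],"claw":1},{"xyz":[0,0,-0.009],"delta_rot":[0,0,0],"claw":1},{"xyz":[0,0,-0.006],"delta_rot":[0,0,0],"claw":1},{"xyz":[0,0,0],"delta_rot":[0,0,0],"claw":1}]'
python3 -m pendant '[{"xyz":[0,0,0],"delta_rot":[0,0,0],"claw":1},{"xyz":[0,0,0],"delta_rot":[0,0,0],"claw":1},{"xyz":[0,0,0],"delta_rot":[0,0,0],"claw":1},{"xyz":[0,0,0],"delta_rot":[0,0,0],"claw":1},{"xyz":[0,0,0],"delta_rot":[0,0,0],"claw":1}]'
python3 y.py; python3 y.py
```

```text
t: 15.17
tcp_pos: [0.3927, -0.2277, 0.0999]
tcp_rot: [-3.097, -0.506, 0.005]
ft_force: [0.4, 0.5, -1.9]
finger_gap: 0.346
grip_force: 69.4
t: 15.58
tcp_pos: [0.3945, -0.2293, 0.1027]
tcp_rot: [3.1, 0.506, 0.001]
ft_force: [-0.2, -0.1, -1.4]
finger_gap: 0.341
grip_force: 69.4
tcp [ 0.3945 -0.2293  0.1027] xy' 0.30076469408981105 -0.34319143988108686 yaw 18.540260612494933
wrist post 844 xfar-25mm 0.3014 y -0.3569..-0.3276 mid -0.3423 z 0.0686
wrist tube 4717 xfar-25mm 0.3013 y -0.3574..-0.3280 mid -0.3427 z 0.1396
top post 27 xfar-25mm 0.3033 y -0.3560..-0.3267 mid -0.3413 z 0.0675
top tube 29 xfar-25mm 0.3031 y -0.3539..-0.3272 mid -0.3406 z 0.1382
scene post 48 xfar-25mm 0.3037 y -0.3530..-0.3342 mid -0.3436 z 0.0668
scene tube 66 xfar-25mm 0.3028 y -0.3563..-0.3325 mid -0.3444 z 0.1385
tube side below tcp 95 ymax [-0.33453482 -0.32852621] xmax [0.32616877 0.32784125] zmin 0.07789041060246538
post side y [-0.33334863 -0.3278852 ] xmax [0.32660778 0.32820786]
tcp [ 0.3944 -0.2292  0.1025] xy' 0.30068468746624494 -0.3430460442460972 yaw 18.544632321892923
wrist post 849 xfar-25mm 0.3014 y -0.3572..-0.3274 mid -0.3423 z 0.0687
wrist tube 4739 xfar-25mm 0.3012 y -0.3572..-0.3278 mid -0.3425 z 0.1393
top post 25 xfar-25mm 0.3034 y -0.3556..-0.3268 mid -0.3412 z 0.0681
top tube 29 xfar-25mm 0.3030 y -0.3507..-0.3270 mid -0.3388 z 0.1389
scene post 38 xfar-25mm 0.3028 y -0.3586..-0.3288 mid -0.3437 z 0.0681
scene tube 69 xfar-25mm 0.3040 y -0.3571..-0.3323 mid -0.3447 z 0.1383
tube side below tcp 97 ymax [-0.33419418 -0.32855517] xmax [0.32588433 0.32765765] zmin 0.07753305270060928
post side y [-0.3350682  -0.32827469] xmax [0.32620544 0.32799914]
```

Aligned within 0.5 mm, with about 10.7 mm of gap left. I'll lower the last 4.6 mm slowly and check again.

```bash
python3 -m pendant '[{"xyz":[0.0002,0.0003,-0.001],"delta_rot":[0,0,0],"claw":1},{"xyz":[0,0,-0.001],"delta_rot":[0,0,0],"claw":1},{"xyz":[0,0,-0.001],"delta_rot":[0,0,0],"claw":1},{"xyz":[0,0,-0.001],"delta_rot":[0,0,0],"claw":1},{"xyz":[0,0,-0.0006],"delta_rot":[0,0,0],"claw":1}]'
python3 -m pendant '[{"xyz":[0,0,0],"delta_rot":[0,0,0],"claw":1},{"xyz":[0,0,0],"delta_rot":[0,0,0],"claw":1},{"xyz":[0,0,0],"delta_rot":[0,0,0],"claw":1},{"xyz":[0,0,0],"delta_rot":[0,0,0],"claw":1},{"xyz":[0,0,0],"delta_rot":[0,0,0],"claw":1}]'
python3 -m pendant '[{"xyz":[0,0,0],"delta_rot":[0,0,0],"claw":1},{"xyz":[0,0,0],"delta_rot":[0,0,0],"claw":1},{"xyz":[0,0,0],"delta_rot":[0,0,0],"claw":1},{"xyz":[0,0,0],"delta_rot":[0,0,0],"claw":1},{"xyz":[0,0,0],"delta_rot":[0,0,0],"claw":1}]'
python3 y.py
python3 - <<'E'
from h import *
im,d=grab_frame('scene'); save('s5.png',np.vstack([cv2.resize(im[90:170,270:390],(600,400),interpolation=2)[:300],cv2.resize(im,(600,375))[75:]]))
s=bot.read_state(); print(s['joint_velocities'].round(4))
E
```

```text
t: 16.3
tcp_pos: [0.3943, -0.2287, 0.0974]
tcp_rot: [-3.1, -0.506, 0.0]
ft_force: [-0.3, -0.6, -2.1]
finger_gap: 0.347
grip_force: 69.4
t: 16.72
tcp_pos: [0.3945, -0.2288, 0.0977]
tcp_rot: [3.1, 0.506, 0.0]
ft_force: [-0.8, -0.3, -2.3]
finger_gap: 0.339
grip_force: 69.4
t: 17.13
tcp_pos: [0.3945, -0.2288, 0.0977]
tcp_rot: [3.101, 0.506, 0.0]
ft_force: [-0.7, -0.4, -0.8]
finger_gap: 0.343
grip_force: 69.4
tcp [ 0.3945 -0.2288  0.0977] xy' 0.30086993942015655 -0.3426799166249906 yaw 18.538459923049754
wrist post 757 xfar-25mm 0.3014 y -0.3570..-0.3275 mid -0.3423 z 0.0685
wrist tube 4717 xfar-25mm 0.3015 y -0.3568..-0.3275 mid -0.3421 z 0.1345
top post 15 xfar-25mm 0.3033 y -0.3537..-0.3271 mid -0.3404 z 0.0669
top tube 25 xfar-25mm 0.3033 y -0.3531..-0.3281 mid -0.3406 z 0.1346
scene post 42 xfar-25mm 0.3034 y -0.3503..-0.3313 mid -0.3408 z 0.0674
scene tube 67 xfar-25mm 0.3031 y -0.3580..-0.3298 mid -0.3439 z 0.1338
tube side below tcp 93 ymax [-0.33546822 -0.32851821] xmax [0.32700439 0.32865233] zmin 0.07182113609513918
post side y [-0.33166377 -0.3278251 ] xmax [0.32650359 0.32836809]
[ 0.0005 -0.0017 -0.0016  0.0001 -0.0005  0.0019]
```

View pics/s5.png

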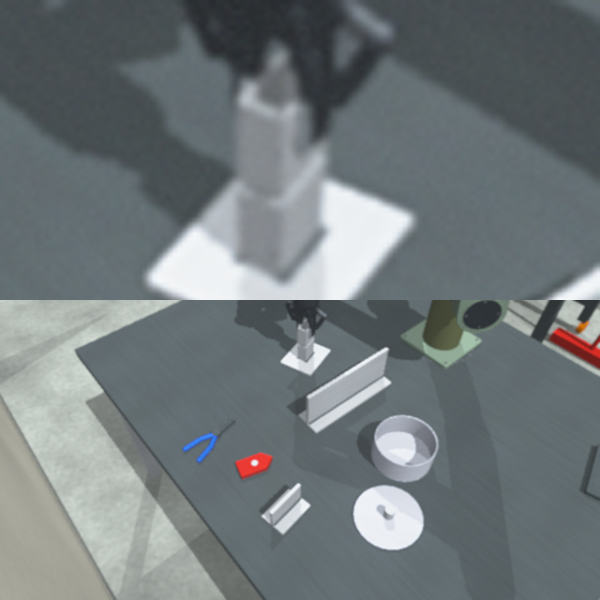

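The picture shows the tube in line right above the post at (270,190). The lid is flat with its knob up at (389,517), the tin is standing, and the other things look unmoved. The gap comes out at 6.0 mm by both the wrist view and the TCP height, and the arm is still.

```bash
python3 -c "
from bench import bot
print(bot.job_done())"
```

```text
the job is handed in; nothing more can be done
None
```

The job is handed in: the lid lies flat on the bench, knob up, and the tube is held still over the post, lined up to within about 0.5 mm with a measured 6 mm gap; no verdict came back.

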